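Show the camera the strainer in the spray-gun cup

ROBOT

A 6-joint arm with a two-finger parallel gripper is mounted at the origin on the work surface. World frame = base frame: x ahead of the robot, y to its left, z up, the work surface at z = 0. Lengths are in m, angles in degrees, forces in N, time in s.
With the tool pointing down it reaches from about 0.35 to 0.725 m from the base axis. Payload 4.3 kg.
Tool frame: the origin (TCP) lies between the finger pads; the fingertips stand 25 mm ahead of it and the grasp point (between the pads) lies 6 mm ahead of it (r.finger_overhang is the distance from the TCP to the fingertips, in m); z points along the fingers, y is the line along which they close (so a half turn about z gives the same grasp; the last joint's range is limited). The gripper opens to 85 mm and grips with 20 to 120 N. Pads are 22 mm wide; open, the fingers measure 114 mm over their backs; the gripper's body (76 mm by 85 mm) begins 54 mm behind the grasp point. The pads swing forward as they close: fully open they stand 13 mm farther back than shut.
Start: joints at [-75.762, 21.618, 4.641, 73.018, 0, 83.68], TCP at [0.202, -0.538, 0.256] pointing down, gripper open.
Joint ranges: [-156.06, 156.06], [-48.1, 94.91], [-58.44, 69.94], [-101.28, 121.22], [-78.64, 73.56], [-180, 180]. Speed limits (degrees/s): [147.25, 147.25, 180, 180, 180, 180].

INTERFACE

Orientations are given as a 3x3 rotation matrix whose columns are the frame's x, y, z axes.
In Python, from station import r, viewer, workorder, spot_in, tip_of gives the robot as it stands. The module is installed in compiled form; this text tells all that it offers.
- The arm moves only by the shell command python3 -m handwheel 'ROWS' [FORCE]. ROWS is JSON, a list that holds one entry, the list of rows, each a list of 5 numbers: the opening, from 0 (shut) to 1 (fully open), then the shift along the tool's x, y, z in cm, then the turn about the tool's z in degrees. In form: [[[jaw, x, y, z, spin], ...]]. A call has 1 to 5 rows; each row is the pose to reach, as a shift and turn from the pose commanded when the call began, along the tool's axes at that moment; what a row does not reach only later rows make up. A row lasts 1/8 s, in which the tool goes at most 62.5 mm and 10.7 degrees, less where a joint would pass 70% of its speed; a pose out of reach is approached as far as the arm can. A call with a gripper value outside its range is refused whole. The fingers move at their own pace and stop on an object; FORCE is the grip in N (left out, the last holds). Time passes only in rows, so rows that repeat a pose let the fingers close. It gives the time, the measured TCP pose, the force, the opening and the grip force at its end, in the units of the state.
- r.get_state(): the state, without advancing time (a new reading comes with each control period).
- viewer.capture(name): name is "scene" or "top"; returns a dict with "img" (480x640x3 uint8, red, green, blue), "K" (3x3 intrinsics, pixels), "k1" (the pictures are not rectified: a ray, as slopes to the right and down, at radius r is drawn at 1 + k1 r^2 times it, then the intrinsics apply), "R" (3x3) and "t" (3): a world point X has camera coordinates R X + t. Camera axes: x right, y down, z forward; pixel columns grow to the right and rows downward; lengths in m; the calibration is good to about 2 mm. A picture is of the moment at which its call begins. There is no depth.
- workorder.sign_off(): hands the job in; it is judged then, once.
Trained networks look in the newest picture that a camera, given by its name, has taken for a name from the list of things; names that differ only in an ending like _2 or _b are one class to them, and where a whole thing is asked for, a point or a joint stands for the part that bears it (a point fixed in the world has none). Each returns a list of dicts, best first, with "score" (0 to 1); they miss things now and then, are a little off and sometimes report something else, mostly with a low value. They report only what shows in the picture. A call takes as long as a camera call. They do not tell look-alikes from the thing itself.
- spot_in(camera, target): "centre" ([column, row] in pixels, amid what is visible of it).
- tip_of(camera, target): "centre" ([column, row] in pixels: a listed point, or the origin of a listed thing).
The state is a dict: "time_s": time; "joint_positions": joint angles; "qd": joint speeds; "joint_efforts": joint torques, N m; "tool_pos": TCP position; "tcp_rot": TCP orientation; "contact_force": force on the tool from outside, world axes, zero at the start; "torque": the same for the moment, N m; "opening": opening from 0.0 (shut) to 1.0 (fully open); "grasp_force": force on a finger pad.
Only numpy, scipy, OpenCV 4.12 (cv2) and the standard library are available. Lean on these libraries where they do the work, as an engineer would, in place of code of your own. Each camera call takes 0.05 s, during which the arm holds its last target. There are 200 camera calls.

TASK

Lift the loose lid off the spray-gun cup and set it down, not drop it, flat in the steel drip dish with the knob up. Then take the inspection mirror by its handle from its rest and hold it centred over the open cup at the height of the bench camera's lens, angled so that the camera, looking level at the mirror, sees the strainer at the bottom of the cup reflected in the middle of the glass. Finish still holding the mirror steady there by its handle, resting on nothing; leave the tape roll, the paint tin and the colour cards where they are.

Things in the scene. Friction and masses are not known exactly. Their poses are not given: they have to be found in the camera images.
- cup: Aluminium gravity-feed spray-gun cup, fixed on a round steel bench stand (base 104 mm across). Origin on the bench on the cup's vertical axis; z up; x points level towards the camera. Cup outside diameter 84 mm, inside 78 mm, rim 150 mm above the bench, conical bottom. It does not move.
- strainer (a point): The thing to show: top of the white pencil strainer (15 mm thick) standing in the cup's outlet, on the cup's axis, 85 mm above the bench and 65 mm below the rim.
- aim_near (a point): A point in the air that tells where the glass must face. With the middle of the glass on the cup's axis at lens height (215 mm above the bench), the right direction lies halfway between level towards the lens and straight down to the strainer; this point lies 111 mm out that way, 78.5 mm from the cup's axis. The strainer shows in the middle of the glass when the line square out of the glass's middle passes through aim_near and aim_far. Axes as the cup's.
- aim_far (a point): The same line, 219 mm out: 155 mm from the cup's axis towards the camera, 60 mm above the bench. Axes as the cup's.
- lid: Loose black plastic lid, 45 g, seated in the cup's mouth, not fastened. Origin at the centre of its underside, z up through the knob. A plug 71 mm across and 8 mm deep (z 0 to 8 mm), hanging 3.5 mm clear inside the mouth; a flange 88 mm across (z 8 to 12 mm) resting on the rim; a straight round knob 22 mm across (z 12 to 36 mm). Seated, its origin is 142 mm above the bench.
- dish: Loose round steel drip dish, 110 mm across and 16 mm high, inside 106 mm across, with a flat floor 4 mm thick. Origin at the centre of its underside on the bench. The lid lies in it with its underside on the floor.
- rest: Fixed steel rest: a base plate 140 x 60 mm and two upright plates 4 mm thick, 44 mm wide, at x = -60 and +40 mm, each with an open-topped notch 20 mm wide whose floor is 45 mm and whose horns are 55 mm above the bench. Origin on the bench below the gripping place of the mirror's handle; x along the handle towards the mirror head; z up.
- mirror: Inspection mirror with its handle lying in the two notches of the rest, about 95 g in all. Origin on the underside of the handle; x along the handle towards the head, z up at the start. Straight rubber handle 120 mm long (x -70 to +50 mm), 16 mm wide (y), 14 mm high (z 0 to 14 mm); then a thin steel rod (9, then 6 mm thick) to the head's joint at x = 110 mm, z = 7 mm. Lift it straight up out of the rest.
- mirror_grip (a point): Gripping place: the middle of the handle's thickness, 7 mm above the mirror's origin, 52 mm above the bench at the start; free space below and, for 35 mm or more along the handle each way, between the upright plates. Axes as the mirror's.
- mirror_face (a point): Centre of the front of the round glass (head 57 mm across). z points square out of the glass; y is along the head's joint (the mirror's y); it lies 8 mm in front of the joint. At the start the glass faces ahead along the handle and downwards.
- mirror_head (a joint): Angle of the mirror head on its rod, about the mirror's y axis (rad). At 0 the glass faces 45 degrees below the handle's +x direction; positive turns it further down and back. The joint is stiff (0.06 N m) and keeps the angle it has, -0.3 to 0.3 at the start, unless it is pushed.
- camera: Fixed bench inspection camera on a steel post, 170 to 210 mm from the cup's axis along the cup's x. Origin on the bench straight below the front of the lens; it looks level along its own -x, at the cup's axis; post and base lie behind the lens, up to 107 mm in x; the base is 80 mm wide, top 240 mm above the bench.
- camera_lens (a point): Front centre of the camera's lens, 215 mm above the bench. The camera looks from here along -x of the camera, level, over the cup (rim 65 mm lower).
- tape: Bystander: loose roll of masking tape lying flat, 100 mm across, 24 mm high; origin under its centre.
- tin: Bystander: loose small paint tin, 74 mm across, 85 mm high; origin under its centre.
- cards: Bystander: loose stack of colour cards, 55 x 95 x 20 mm; origin under its centre.
There are look-alikes about, which are no part of the job. There is more than one size of the lid; the job needs the middle-sized.

How it is judged:
By the outcome, as a careful person would: the job done as asked, in the order asked, and still so for the second after the job is handed in, while the arm keeps its last pose, push and grip.
It also fails if it takes over 61 s, if anything falls off the work surface, if the arm or the gripper's body presses on something with over 40 N, if the wrist force passes 120 N, or if a joint passes its speed limit or range.

## Working session

There is one attempt and no reset: what is moved stays moved. The work goes in short steps, Python scripts to look and compute and a shell command to move; the robot and the scene stay as the last step left them, time stands still between calls to the robot, and variables do not carry over. Pictures are saved under pics/ and viewed, at most 10 in all, crops included, and the job is handed in when it is done.

```bash
mkdir -p pics; cat > h.py <<'E'
import numpy as np, cv2
from station import r, viewer, workorder, spot_in, tip_of
def cap(n, save=None):
    c=viewer.capture(n)
    if save: cv2.imwrite('pics/'+save, c['img'][:,:,::-1])
    return c
def ray(c,px):
    K=np.array(c['K']);d=np.array([(px[0]-K[0,2])/K[0,0],(px[1]-K[1,2])/K[1,1]])
    u=d.copy()
    for _ in range(30): u=d/(1+c['k1']*(u@u))
    R=np.array(c['R']);t=np.array(c['t'])
    v=R.T@np.array([u[0],u[1],1]);return -R.T@t, v/np.linalg.norm(v)
def atz(c,px,z):
    o,v=ray(c,px);return o+v*(z-o[2])/v[2]
def proj(c,X):
    p=np.array(c['R'])@np.array(X)+np.array(c['t']);u=p[:2]/p[2];u=u*(1+c['k1']*(u@u));K=np.array(c['K'])
    return np.array([K[0,0]*u[0]+K[0,2],K[1,1]*u[1]+K[1,2]])
def tri(c1,p1,c2,p2):
    o1,v1=ray(c1,p1);o2,v2=ray(c2,p2)
    A=np.stack([v1,-v2],1);s=np.linalg.lstsq(A,o2-o1,rcond=None)[0]
    a=o1+s[0]*v1;b=o2+s[1]*v2;return (a+b)/2,np.linalg.norm(a-b)
E
python3 - <<'E'
from h import *
np.set_printoptions(precision=4,suppress=True)
cs={n:cap(n,n+'0.png') for n in('scene','top')}
for n,c in cs.items(): print(n,c['k1'],-np.array(c['R']).T@np.array(c['t']),np.array(c['R'])[2])
zs=dict(cup=0,strainer=.085,lid=.142,dish=0,rest=0,mirror=.045,mirror_grip=.052,mirror_face=.05,camera=0,camera_lens=.215,tape=0,tin=0,cards=0)
for k,z in zs.items():
  for n,c in cs.items():
    for d in tip_of(n,k)[:4]:
      print(k,n,round(d['score'],2),np.round(d['centre'],1),atz(c,d['centre'],z))
print(r.get_state())
E
```

```text
scene -0.14415215302037265 [1.5143 0.071  0.983 ] [-0.7424 -0.0568 -0.6676]
top -0.05420117233982997 [ 0.3281 -0.0004  1.3263] [ 0.2042  0.0168 -0.9788]
cup scene 0.75 [287.5 282.3] [ 0.6026 -0.0634  0.    ]
cup scene 0.47 [431.  251.4] [0.4568 0.3116 0.    ]
cup top 0.93 [355.6 257.4] [ 0.5826 -0.0557  0.    ]
strainer scene 0.85 [293.1 253.4] [ 0.584  -0.0493  0.085 ]
strainer top 0.82 [363.8 247.5] [ 0.5901 -0.0696  0.085 ]
lid scene 0.89 [352.1 295. ] [0.7594 0.0969 0.142 ]
lid scene 0.85 [242.6 280.6] [ 0.7379 -0.1423  0.142 ]
lid scene 0.73 [291.1 237. ] [ 0.5875 -0.0525  0.142 ]
lid top 0.9 [407.7 250.5] [ 0.5769 -0.161   0.142 ]
lid top 0.77 [358.8 241.8] [ 0.59   -0.0551  0.142 ]
lid top 0.62 [292.1 234.3] [0.5983 0.0898 0.142 ]
lid top 0.32 [461.4 305. ] [ 0.4659 -0.2779  0.142 ]
dish scene 0.91 [432.  249.9] [0.4505 0.3149 0.    ]
dish top 0.88 [202.6 304.4] [0.4485 0.3008 0.    ]
dish top 0.45 [466.6 254.8] [ 0.6043 -0.3226  0.    ]
rest scene 0.94 [205.7 244.8] [ 0.4828 -0.3037  0.    ]
rest top 0.85 [460.4 306.2] [ 0.4794 -0.3089  0.    ]
mirror scene 0.6 [201.7 229.4] 
[... 888 characters left out ...]
.0202  0.    ]
cards scene 0.6 [287.9 262.3] [ 0.5308 -0.0707  0.    ]
cards top 0.68 [337.7 329.9] [ 0.4076 -0.022   0.    ]
{'time_s': 1.4, 'joint_positions': array([-75.7622,  21.6165,   4.6411,  73.0182,  -0.002 ,  83.6789]), 'qd': array([ 0.0482, -0.0332,  0.0282,  0.0379,  0.0213, -0.0449]), 'joint_efforts': array([ -0.0024, -46.3518,  27.0152,   0.0004,  -0.0004,  -0.    ]), 'tool_pos': array([ 0.2019, -0.5384,  0.2563]), 'tcp_rot': array([[ 0.9363,  0.3512, -0.    ],
       [ 0.3512, -0.9363, -0.0001],
       [-0.    ,  0.0001, -1.    ]]), 'contact_force': array([-0.1051, -0.1417,  0.8614]), 'torque': array([0.0047, 0.0075, 0.0538]), 'grasp_force': 0.0, 'opening': 0.9994922668687612}
```

View pics/scene0.png

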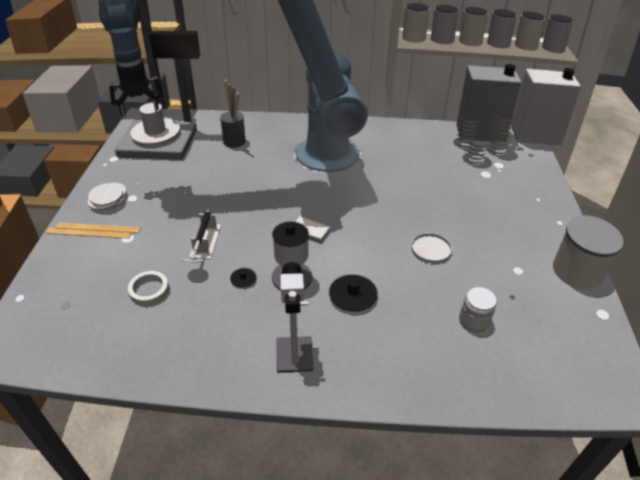

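View pics/top0.png

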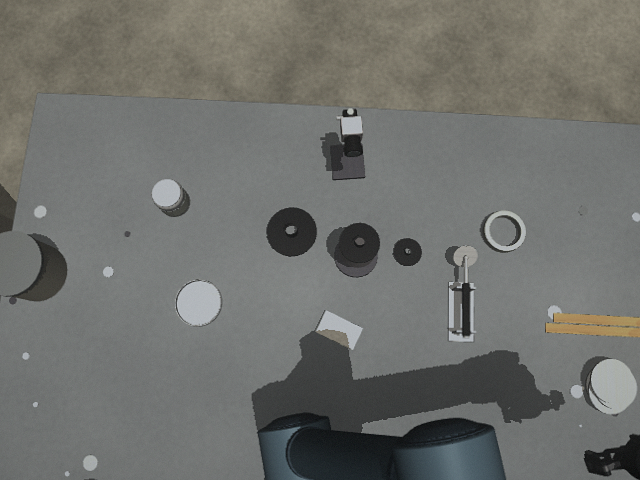

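The lid candidates are scene (291,237) / top (360,241) on the cup, top (292,232) large on the bench, and top (407,251) small on the bench. The one on the cup is mid-sized and seated in the mouth, so it fits. The dish is at top (199,303). The mirror on its rest is at top (462,305) with its head at (465,256), pointing away from the robot. The camera is at top (351,140). I'll confirm this in one crop and refine by contours.

```bash
python3 - <<'E'
from h import *
np.set_printoptions(precision=4,suppress=True)
S=cap('scene');T=cap('top')
im=T['img'];cv2.imwrite('pics/crop1.png',cv2.resize(im[190:350,180:490,::-1],None,fx=2.5,fy=2.5,interpolation=cv2.INTER_CUBIC))
g=cv2.cvtColor(im,cv2.COLOR_RGB2GRAY)
def blobs(mask,x0,y0,x1,y1):
    m=np.zeros_like(mask);m[y0:y1,x0:x1]=mask[y0:y1,x0:x1]
    for c in cv2.findContours(m,cv2.RETR_EXTERNAL,cv2.CHAIN_APPROX_NONE)[0]:
        if len(c)>25 and cv2.contourArea(c)>60: yield c
for nm,mask,box,z in [('lids',(g<45).astype(np.uint8),(255,200,425,280),.154),('dish',(g>150).astype(np.uint8),(160,270,240,340),.016),('handle',(g<50).astype(np.uint8),(440,270,485,345),.059)]:
    for c in blobs(mask,*box):
        (cx,cy),ax,an=cv2.fitEllipse(c);print(nm,np.round((cx,cy),1),np.round(ax,1),round(an,1),atz(T,(cx,cy),z if nm!='lids' else (.154 if 335<cx<385 else .012)), [np.round(np.linalg.norm(atz(T,c[c[:,0,0].argmin()][0] if 0 else c[c[:,0,0].argmin(),0],z)-atz(T,c[c[:,0,0].argmax(),0],z)),4)])
        if nm=='handle':
            l=cv2.fitLine(c,cv2.DIST_L2,0,.01,.01).ravel();a=atz(T,l[2:],z);b=atz(T,l[2:]+30*l[:2],z);print('dir',np.degrees(np.arctan2(*(b-a)[1::-1])))
for k in ('lid','cup','strainer','camera_lens','camera','mirror_grip','mirror_face','mirror','dish','rest'):
    a=[d['centre'] for d in tip_of('scene',k)[:3]];b=[d['centre'] for d in tip_of('top',k)[:3]]
    for i in a:
        for j in b:
            X,e=tri(S,i,T,j)
            if e<.015: print(k,X,round(e,4))
print(r.finger_overhang)
E
```

```text
lids [407.2 251.8] [25.8 26.5] 138.9 [ 0.601  -0.1776  0.012 ] [np.float64(0.057)]
lids [358.2 241.8] [35.8 40.9] 56.8 [ 0.5871 -0.0532  0.154 ] [np.float64(0.0866)]
lids [292.1 230. ] [43.7 48. ] 109.9 [0.6386 0.1004 0.012 ] [np.float64(0.1047)]
dish [198.3 302.7] [41.4 44.2] 37.2 [0.4503 0.3078 0.016 ] [np.float64(0.102)]
handle [465.3 306.1] [10.  56.8] 179.1 [ 0.4735 -0.3063  0.059 ] [np.float64(0.0322)]
dir -178.1484787095175
lid [ 0.5837 -0.0551  0.139 ] 0.0074
lid [0.6342 0.0983 0.0007] 0.0011
lid [ 0.6058 -0.1777  0.0061] 0.0009
cup [ 0.5899 -0.0593 -0.0081] 0.008
strainer [ 0.5893 -0.0583  0.0871] 0.0118
camera_lens [ 0.7568 -0.0331  0.2223] 0.002
camera_lens [ 0.8173 -0.0332  0.0656] 0.0113
camera [ 0.7592 -0.034  -0.0001] 0.0008
camera [ 0.6193 -0.0595 -0.1825] 0.0129
mirror_grip [ 0.4775 -0.3072  0.057 ] 0.0075
mirror_face [ 0.5878 -0.3069  0.0377] 0.0144
mirror [ 0.4834 -0.3066  0.0493] 0.008
dish [ 0.4475  0.3119 -0.0012] 0.0106
rest [ 0.485  -0.3086  0.0188] 0.0101
0.025
```

View pics/crop1.png

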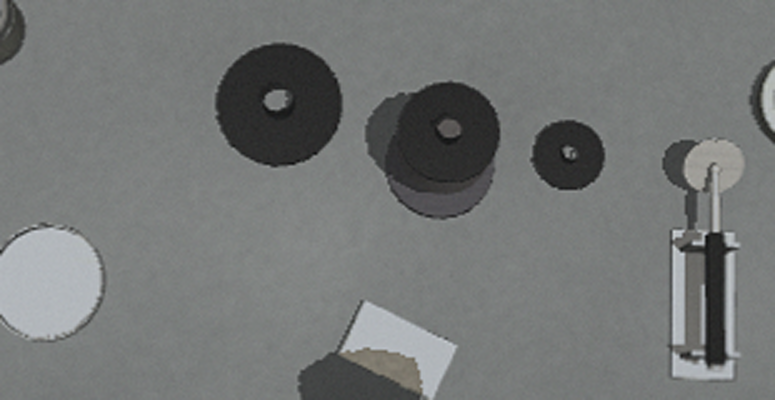

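Top crop: the middle-sized lid is on the cup at crop (448,130), the large one on the bench at (280,103), and the small one at (569,155). I'll take the one on the cup.

```bash
python3 -m handwheel '[[[1,5.2,-3.1,-0.5,0],[1,10.4,-6.2,-1,0],[1,15.6,-9.3,-1.5,0],[1,20.8,-12.4,-2,0],[1,26,-15.5,-2.5,0]]]' 40
python3 -m handwheel '[[[1,5.4,-3.2,-0.4,-8],[1,10.8,-6.5,-0.8,-16],[1,16.2,-9.8,-1.2,-24],[1,21.6,-13,-1.6,-32],[1,27.1,-16.3,-1.9,-40]]]'
python3 -m handwheel '[[[1,0,0,0,0],[1,0,0,0,0]]]'
python3 - <<'E'
from h import *
s=r.get_state();T=cap('top')
R=s['tcp_rot'];print(s['tool_pos'],R,s['joint_positions'],s['time_s'])
for z,p in((.178,(360,241.2)),(.154,(358.2,241.8))):print(atz(T,p,z))
E
```

```text
time_s: 3.12
tool_pos: [0.3919, -0.3004, 0.2817]
tcp_rot: [[0.936, 0.351, 0.001], [0.351, -0.936, -0.001], [0.0, 0.001, -1.0]]
contact_force: [0.4, -0.3, 0.1]
opening: 0.999
grasp_force: 0.0
time_s: 3.75
tool_pos: [0.5859, -0.0559, 0.3005]
tcp_rot: [[0.487, 0.873, 0.001], [0.873, -0.487, -0.001], [-0.0, 0.001, -1.0]]
contact_force: [1.1, -1.7, 1.0]
opening: 0.999
grasp_force: 0.0
time_s: 4.0
tool_pos: [0.5845, -0.0576, 0.2998]
tcp_rot: [[0.492, 0.871, -0.001], [0.871, -0.492, -0.0], [-0.001, -0.0, -1.0]]
contact_force: [-0.3, -0.7, 0.5]
opening: 1.0
grasp_force: 0.0
[ 0.58454689 -0.05756202  0.29983636] [[ 4.91511401e-01  8.70870857e-01 -7.01819846e-04]
 [ 8.70870830e-01 -4.91511746e-01 -4.47088923e-04]
 [-7.34309412e-04 -3.91445129e-04 -9.99999654e-01]] [-1.17943126e+01  2.29215799e+01  1.29724015e+01  8.00849480e+01
 -3.32946386e-02  1.07645684e+02] 4.0
[ 0.58344815 -0.0558471   0.178     ]
[ 0.58725392 -0.05322682  0.154     ]
```

```bash
python3 -m handwheel '[[[1,0.3,0,4,0],[1,0.3,0,8,0],[1,0.3,0,10,0],[1,0.3,0,11.7,0],[1,0.3,0,11.7,0]]]' 
python3 -m handwheel '[[[0.4,0,0,0,0],[0.3,0,0,0,0],[0.2,0,0,0,0],[0.1,0,0,0,0],[0.1,0,0,0,0]]]' 40
python3 -m handwheel '[[[0.1,0,0,0,0],[0.1,0,0,0,0],[0.1,0,0,0,0]]]'
python3 - <<'E'
from h import *
cap('scene','s2.png');T=cap('top','t2.png')
a=cv2.imread('pics/s2.png')[170:350,190:390];b=cv2.imread('pics/t2.png')[150:330,260:460]
cv2.imwrite('pics/c2.png',np.hstack([cv2.resize(x,(400,360),interpolation=cv2.INTER_CUBIC) for x in(a,b)]))
E
```

```text
time_s: 4.68
tool_pos: [0.5843, -0.0562, 0.1819]
tcp_rot: [[0.494, 0.869, -0.003], [0.869, -0.494, 0.0], [-0.001, -0.003, -1.0]]
contact_force: [0.6, -0.3, 0.5]
opening: 0.996
grasp_force: 0.0
time_s: 5.3
tool_pos: [0.5867, -0.0551, 0.1838]
tcp_rot: [[0.492, 0.871, 0.001], [0.871, -0.492, -0.001], [0.0, 0.001, -1.0]]
contact_force: [-0.5, -0.2, 4.4]
opening: 0.239
grasp_force: 39.2
time_s: 5.68
tool_pos: [0.5867, -0.0551, 0.1838]
tcp_rot: [[0.492, 0.871, 0.001], [0.871, -0.492, -0.0], [0.0, 0.001, -1.0]]
contact_force: [-0.2, 0.2, 5.7]
opening: 0.242
grasp_force: 39.3
```

View pics/c2.png

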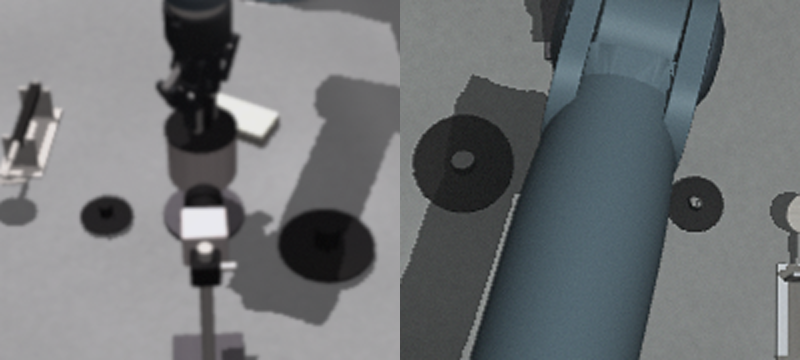

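The fingers are on the knob (crop-left (200,120), opening 0.24, 39 N). I'll lift and carry it over the dish.

```bash
python3 -m handwheel '[[[0.1,0,0,-0.8,0],[0.1,0,0,-2.5,0],[0.1,0,0,-5,0],[0.1,0,0,-8,0],[0.1,0,0,-10,0]]]' 
python3 -m handwheel '[[[0.1,3,-3.5,0,0],[0.1,7,-8.3,0,0],[0.1,11,-13.1,0,0],[0.1,15,-17.9,0,0],[0.1,19,-22.7,0,0]]]'
python3 -m handwheel '[[[0.1,3.5,-4.2,0,0],[0.1,5.9,-7.1,0,0],[0.1,5.9,-7.1,0,0],[0.1,5.9,-7.1,0,0]]]'
python3 - <<'E'
from h import *
S=cap('scene','s3.png');T=cap('top','t3.png')
np.set_printoptions(precision=4,suppress=True)
s=r.get_state();print(s['tool_pos'],s['joint_positions'])
for k in('lid','dish','strainer','cup'):
  for n,c in(('scene',S),('top',T)):
    for d in tip_of(n,k)[:3]:print(k,n,d['score'],d['centre'],atz(c,d['centre'],{'lid':.24,'strainer':.085}.get(k,0)))
a=cv2.imread('pics/s3.png')[130:330,230:530];b=cv2.imread('pics/t3.png')[180:380,150:400]
cv2.imwrite('pics/c3.png',np.hstack([cv2.resize(x,(400,360),interpolation=cv2.INTER_CUBIC) for x in(a,b)]))
E
```

```text
time_s: 6.4
tool_pos: [0.5862, -0.0549, 0.2843]
tcp_rot: [[0.491, 0.871, 0.0], [0.871, -0.491, -0.0], [0.0, 0.0, -1.0]]
contact_force: [0.2, 0.1, -0.4]
opening: 0.242
grasp_force: 39.1
time_s: 7.02
tool_pos: [0.4807, 0.2237, 0.283]
tcp_rot: [[0.492, 0.871, -0.001], [0.871, -0.492, -0.0], [-0.0, -0.0, -1.0]]
contact_force: [1.0, 0.6, -0.4]
opening: 0.238
grasp_force: 39.2
time_s: 7.52
tool_pos: [0.4491, 0.3079, 0.2828]
tcp_rot: [[0.492, 0.871, -0.0], [0.871, -0.492, -0.001], [-0.001, 0.0, -1.0]]
contact_force: [-0.2, 0.2, -0.2]
opening: 0.238
grasp_force: 39.3
[0.4495 0.3073 0.283 ] [ 27.6961  17.7287   2.9991  75.2996  -0.0217 147.23  ]
lid scene 0.97 [445.7, 180.0] [0.4587 0.311  0.24  ]
lid scene 0.74 [288.8, 264.7] [ 0.7775 -0.0336  0.24  ]
lid scene 0.57 [350.5, 295.1] [0.8479 0.0909 0.24  ]
lid top 0.74 [172.2, 292.5] [0.4463 0.3083 0.24  ]
lid top 0.74 [293.2, 230.8] [0.5832 0.0806 0.24  ]
lid top 0.74 [407.9, 250.8] [ 0.5557 -0.1481  0.24  ]
dish scene 0.87 [428.8, 248.6] [0.446  0.3065 0.    ]
dish top 0.75 [201.8, 302.9] [0.4519 0.3031 0.    ]
dish top 0.23 [501.4, 230.8] [ 0.6687 -0.4075  0.    ]
strainer scene 0.57 [292.2, 255.4] [ 0.5912 -0.0508  0.085 ]
strainer top 0.67 [360.7, 249.4] [ 0.5853 -0.0628  0.085 ]
cup scene 0.63 [289.0, 281.0] [ 0.5978 -0.0601  0.    ]
cup scene 0.23 [201.5, 239.9] [ 0.4642 -0.32   -0.    ]
cup top 0.83 [357.8, 257.4] [ 0.5829 -0.061   0.    ]
```

View pics/c3.png

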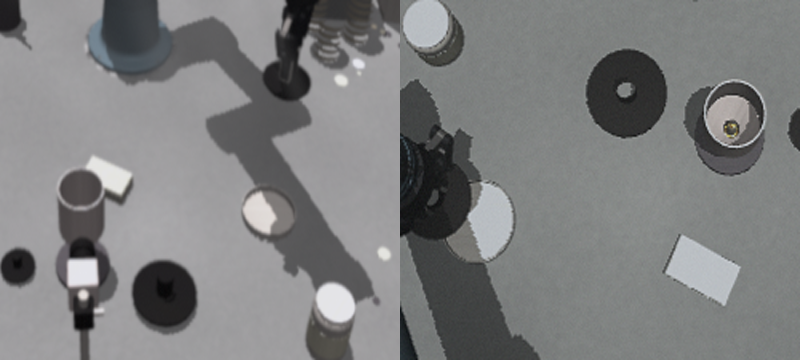

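The lid hangs level over the dish, and the cup is open with the strainer visible at top ≈(356,251). I'll lower gently.

```bash
python3 -m handwheel '[[[0.1,0,0,5,0],[0.1,0,0,10,0],[0.1,0,0,15,0],[0.1,0,0,19,0],[0.1,0,0,21.5,0]]]' 
python3 -m handwheel '[[[0.1,0,0,0.6,0],[0.1,0,0,1.2,0],[0.1,0,0,1.6,0],[0.1,0,0,1.9,0],[0.1,0,0,1.9,0]]]' 
python3 -m handwheel '[[[0.1,0,0,0.1,0],[0.1,0,0,0.2,0],[0.1,0,0,0.25,0],[0.1,0,0,0.25,0]]]' 
python3 - <<'E'
from h import *
s=r.get_state();print(s['tool_pos'],s['contact_force'])
E
```

```text
time_s: 8.65
tool_pos: [0.4479, 0.3076, 0.0658]
tcp_rot: [[0.492, 0.871, -0.003], [0.871, -0.492, -0.001], [-0.003, -0.001, -1.0]]
contact_force: [0.4, 0.4, -0.2]
opening: 0.238
grasp_force: 39.3
time_s: 9.28
tool_pos: [0.4493, 0.3084, 0.0493]
tcp_rot: [[0.492, 0.871, 0.0], [0.871, -0.492, 0.0], [0.0, 0.0, -1.0]]
contact_force: [1.2, 1.2, -0.8]
opening: 0.239
grasp_force: 39.2
time_s: 9.78
tool_pos: [0.4491, 0.3083, 0.0465]
tcp_rot: [[0.492, 0.871, -0.0], [0.871, -0.492, -0.0], [-0.0, 0.0, -1.0]]
contact_force: [-0.2, -1.0, -1.2]
opening: 0.242
grasp_force: 39.2
[0.44907604 0.30830587 0.04650756] [-0.18057891 -0.96016074 -1.23923322]
```

```bash
python3 -m handwheel '[[[0.1,0,0,0.05,0],[0.1,0,0,0.08,0],[0.1,0,0,0.08,0]]]'
python3 -m handwheel '[[[0.1,0,0,0.04,0],[0.1,0,0,0.06,0],[0.1,0,0,0.06,0]]]' 20
```

```text
time_s: 10.15
tool_pos: [0.4491, 0.3083, 0.0458]
tcp_rot: [[0.492, 0.871, 0.0], [0.871, -0.492, -0.0], [-0.0, 0.0, -1.0]]
contact_force: [-1.1, -0.1, 1.6]
opening: 0.238
grasp_force: 39.4
time_s: 10.52
tool_pos: [0.4491, 0.3083, 0.0458]
tcp_rot: [[0.492, 0.871, 0.0], [0.871, -0.492, 0.0], [0.0, 0.0, -1.0]]
contact_force: [-1.6, -1.3, 6.5]
opening: 0.241
grasp_force: 39.8
```

```bash
python3 -m handwheel '[[[0.3,0,0,0,0],[0.4,0,0,0,0],[0.5,0,0,0,0],[0.5,0,0,0,0],[0.5,0,0,-0.3,0]]]'
python3 -m handwheel '[[[0.6,0,0,-3,0],[0.7,0,0,-8,0],[0.7,0,0,-14,0],[0.7,0,0,-20,0],[0.7,0,0,-23,0]]]'
python3 -m handwheel '[[[0.7,-4.5,2.8,0,0],[0.7,-9.7,6.1,0,0],[0.7,-14.9,9.4,0,0],[0.7,-20.1,12.7,0,0],[0.7,-25.3,16,0,0]]]'
python3 -m handwheel '[[[0.7,-5.2,3.3,0,10],[0.7,-10.4,6.6,0,20],[0.7,-15.6,9.9,0,30],[0.7,-21,13.2,0,40],[0.7,-26.8,16.8,0,50]]]'
python3 - <<'E'
from h import *
S=cap('scene','s4.png');T=cap('top','t4.png')
np.set_printoptions(precision=4,suppress=True)
s=r.get_state();print(s['tool_pos'],s['joint_positions'],s['tcp_rot'][:2,0])
for k in('lid','dish','mirror_grip','mirror_face'):
  for n,c in(('scene',S),('top',T)):
    for d in tip_of(n,k)[:3]:print(k,n,d['score'],d['centre'],atz(c,d['centre'],{'lid':.004,'mirror_grip':.052,'mirror_face':.05}.get(k,0)))
# cup rim fit (top), strainer
g=cv2.cvtColor(T['img'],cv2.COLOR_RGB2GRAY)
h=cv2.HoughCircles(cv2.medianBlur(cv2.resize(g[200:290,310:410],None,fx=4,fy=4,interpolation=cv2.INTER_CUBIC),5),cv2.HOUGH_GRADIENT,1.5,40,param1=120,param2=40,minRadius=60,maxRadius=90)
for q in h[0][:4]:
    p=q[:2]/4+[310,200]-.375;print('circ',p,q[2]/4,atz(T,p,.15))
a=cv2.imread('pics/s4.png')[200:300,370:490];b=cv2.imread('pics/t4.png')[225:345,430:500]
cv2.imwrite('pics/c4.png',np.hstack([cv2.resize(a,None,fx=4,fy=4,interpolation=cv2.INTER_CUBIC),cv2.resize(b,(233,400),interpolation=cv2.INTER_CUBIC)]))
E
```

```text
time_s: 11.15
tool_pos: [0.4489, 0.3082, 0.048]
tcp_rot: [[0.492, 0.871, -0.001], [0.871, -0.492, -0.0], [-0.001, -0.0, -1.0]]
contact_force: [0.1, 0.6, 0.0]
opening: 0.501
grasp_force: 0.0
time_s: 11.78
tool_pos: [0.4502, 0.309, 0.2824]
tcp_rot: [[0.492, 0.871, 0.005], [0.871, -0.492, 0.003], [0.005, 0.003, -1.0]]
contact_force: [-0.2, -0.1, 0.0]
opening: 0.701
grasp_force: 0.0
time_s: 12.4
tool_pos: [0.4639, 0.0075, 0.2786]
tcp_rot: [[0.491, 0.871, 0.001], [0.871, -0.491, -0.0], [0.0, 0.001, -1.0]]
contact_force: [0.8, 0.3, 0.4]
opening: 0.7
grasp_force: 0.0
time_s: 13.02
tool_pos: [0.4781, -0.3021, 0.2785]
tcp_rot: [[0.984, 0.177, 0.001], [0.177, -0.984, -0.0], [0.001, 0.0, -1.0]]
contact_force: [0.7, 0.6, -0.2]
opening: 0.698
grasp_force: 0.0
[ 0.478  -0.3059  0.2774] [-38.9627  20.4289   6.0156  75.4943  -0.1095 130.9598] [0.9846 0.175 ]
lid scene 0.94 [432.8, 246.3] [0.4402 0.3174 0.004 ]
lid scene 0.78 [243.7, 279.2] [ 0.6054 -0.1753  0.004 ]
lid scene 0.68 [350.2, 292.9] [0.629  0.0962 0.004 ]
lid top 0.96 [409.6, 252.4] [ 0.6015 -0.1844  0.004 ]
lid top 0.82 [199.0, 305.8] [0.4443 0.3081 0.004 ]
lid top 0.68 [295.7, 232.4] [0.635  0.0919 0.004 ]
dish scene 0.96 [429.1, 249.8] [0.4508 0.3069 0.    ]
dish top 0.82 [196.6, 307.0] [0.4415 0.3145 0.    ]
mirror_grip scene 0.66 [202.8, 227.5] [ 0.4706 -0.3076  0.052 ]
mirror_grip top 0.75 [466.0, 305.6] [ 0.4755 -0.3096  0.052 ]
mirror_grip top 0.7 [357.1, 257.4] [ 0.5728 -0.057   0.052 ]
mirror_face scene 0.63 [145.4, 294.7] [ 0.72   -0.3897  0.05  ]
mirror_face scene 0.56 [194.8, 261.3] [ 0.5979 -0.2982  0.05  ]
mirror_face top 0.85 [464.5, 260.0] [ 0.5813 -0.3057  0.05  ]
mirror_face top 0.18 [203.1, 302.5] [0.4484 0.2888 0.05  ]
circ [357.8125 242.5625] 18.45 [ 0.5864 -0.0527  0.15  ]
```

View pics/c4.png

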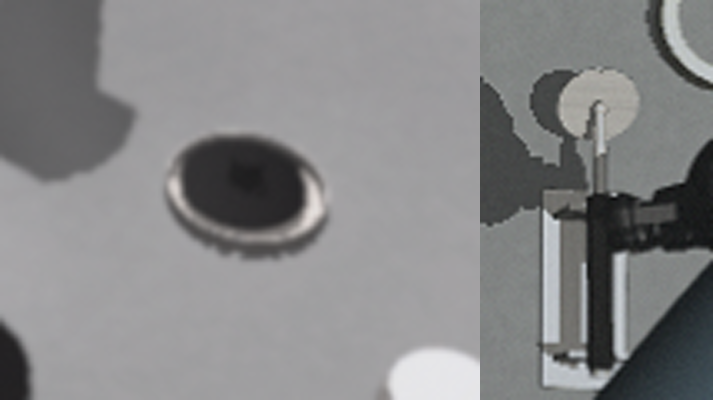

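The lid lies flat in the dish with its knob up (crop (245,180), dish rim visible all round). The mirror handle shows at top ≈(465,284)–(465,336). I'll descend on it.

```bash
python3 -m handwheel '[[[0.7,0,0,5,8],[0.7,0,0,10,8],[0.7,0,0,15,8],[0.7,0,0,19,8],[0.7,0,0,21.9,8]]]'
python3 -m handwheel '[[[0.5,0,0,0,0],[0.4,0,0,0,0],[0.3,0,0,0,0],[0.2,0,0,0,0],[0.1,0,0,0,0]]]' 60
python3 -m handwheel '[[[0.05,0,0,0,0],[0.05,0,0,0,0],[0.05,0,0,0,0]]]' 80
```

```text
time_s: 14.15
tool_pos: [0.4778, -0.2985, 0.0575]
tcp_rot: [[0.999, 0.046, -0.001], [0.046, -0.999, 0.001], [-0.001, -0.001, -1.0]]
contact_force: [0.7, -0.4, -0.2]
opening: 0.7
grasp_force: 0.0
time_s: 14.78
tool_pos: [0.4802, -0.3066, 0.0623]
tcp_rot: [[0.999, 0.041, 0.003], [0.041, -0.999, -0.013], [0.002, 0.014, -1.0]]
contact_force: [-2.1, -12.5, -0.7]
opening: 0.17
grasp_force: 60.1
time_s: 15.15
tool_pos: [0.4802, -0.3066, 0.0623]
tcp_rot: [[0.999, 0.041, 0.003], [0.041, -0.999, -0.013], [0.003, 0.013, -1.0]]
contact_force: [-2.3, -12.2, -0.1]
opening: 0.17
grasp_force: 80.8
```

```bash
python3 -m handwheel '[[[0.05,0,0,-0.4,0],[0.05,0,0,-0.8,0],[0.05,0,0,-1.4,0],[0.05,0,0,-2.2,0],[0.05,0,0,-3,0]]]'
python3 -m handwheel '[[[0.05,0,0,-3,0],[0.05,0,0,-7,0],[0.05,0,0,-11,0],[0.05,0,0,-14,0],[0.05,0,0,-14,0]]]'
python3 - <<'E'
from h import *
S=cap('scene','s5.png');T=cap('top','t5.png')
np.set_printoptions(precision=4,suppress=True)
s=r.get_state();print(s)
a=cv2.imread('pics/s5.png')[110:290,120:320];b=cv2.imread('pics/t5.png')[200:380,390:560]
cv2.imwrite('pics/c5.png',np.hstack([cv2.resize(x,None,fx=2.1,fy=2.1,interpolation=cv2.INTER_CUBIC) for x in(a,b)]))
E
```

```text
time_s: 15.78
tool_pos: [0.4784, -0.2995, 0.09]
tcp_rot: [[0.999, 0.045, 0.0], [0.045, -0.999, 0.001], [0.0, -0.001, -1.0]]
contact_force: [-0.1, -0.6, -1.5]
opening: 0.169
grasp_force: 80.5
time_s: 16.4
tool_pos: [0.4799, -0.3007, 0.2323]
tcp_rot: [[0.999, 0.045, 0.005], [0.045, -0.999, -0.003], [0.005, 0.004, -1.0]]
contact_force: [-0.1, 0.4, -1.1]
opening: 0.171
grasp_force: 80.4
{'time_s': 16.5, 'joint_positions': array([-38.5099,  20.861 ,  -0.5532,  68.6015,   0.0062, 138.9116]), 'qd': array([-0.2008,  1.06  , -1.8382, -0.207 , -0.0362,  0.0899]), 'joint_efforts': array([  0.0257, -47.4789,  28.1729,  -0.0044,   0.0173,   0.0001]), 'tool_pos': array([ 0.4783, -0.2996,  0.2288]), 'tcp_rot': array([[ 0.999 ,  0.045 , -0.0001],
       [ 0.045 , -0.999 ,  0.0003],
       [-0.0001, -0.0003, -1.    ]]), 'contact_force': array([-0.7424,  0.7586, -2.0302]), 'torque': array([-0.0329,  0.0483,  0.0458]), 'grasp_force': 80.41782975196838, 'opening': 0.16569473614046382}
```

View pics/c5.png

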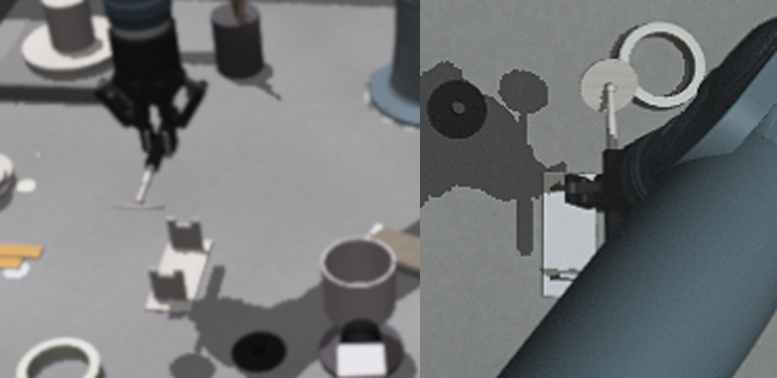

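The mirror is lifted clear of the rest (crop-left: rod (147,185), head edge-on at (138,206)). I'll shift it to a plain background and measure the head angle.

```bash
python3 -m handwheel '[[[0.05,0,-3,-1,0],[0.05,0,-6,-2,0],[0.05,0,-9,-4,0],[0.05,0,-11,-5,0],[0.05,0,-11,-5,0]]]'
python3 -m handwheel '[[[0.05,0,0,0,0],[0.05,0,0,0,0],[0.05,0,0,0,0]]]'
cat > fit.py <<'E'
from h import *
np.set_printoptions(precision=4,suppress=True)
S=cap('scene','fs.png');T=cap('top','ft.png');s=r.get_state()
tp=s['tool_pos'];R=s['tcp_rot'];print(tp,R[:2,0],s['time_s'])
ex=R[:,0];ey=-R[:,1];ez=np.array([0,0,1.])
J=tp+R[:,2]*.006+ex*.11
out=[]
for n,c in(('scene',S),('top',T)):
    p=proj(c,J);w=45;x0,y0=(p-w).astype(int);x0=max(x0,0)
    cr=c['img'][y0:y0+2*w,x0:x0+2*w,::-1]
    out.append(cv2.resize(cr,(400,400),interpolation=cv2.INTER_CUBIC))
    print(n,'joint px',p,'crop origin',x0,y0)
cv2.imwrite('pics/cf.png',np.hstack(out))
E
python3 fit.py
```

```text
time_s: 17.12
tool_pos: [0.4734, -0.1891, 0.279]
tcp_rot: [[0.999, 0.047, -0.0], [0.047, -0.999, -0.0], [-0.0, 0.0, -1.0]]
contact_force: [-0.1, -0.1, -1.6]
opening: 0.166
grasp_force: 80.5
time_s: 17.5
tool_pos: [0.4733, -0.1907, 0.2786]
tcp_rot: [[0.999, 0.044, -0.001], [0.044, -0.999, 0.0], [-0.001, -0.0, -1.0]]
contact_force: [-0.7, -0.4, -0.9]
opening: 0.168
grasp_force: 80.5
[ 0.4734 -0.1905  0.2789] [0.999 0.044] 17.6
scene joint px [230.9592 188.9579] crop origin 185 143
top joint px [430.1583 234.5337] crop origin 385 189
```

View pics/cf.png

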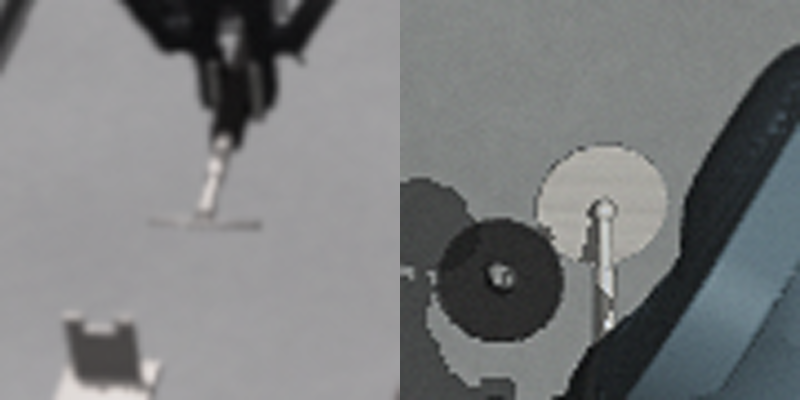

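The head shows edge-on in the scene view (crop (205,223)) and as a beige disc in the top view (crop (602,203)), with the joint where I predicted. I'll fit the angle.

```bash
cat > ang.py <<'E'
from h import *
from scipy.optimize import minimize
np.set_printoptions(precision=4,suppress=True)
def run(S,T,s,verbose=True,pitch=0):
    tp=s['tool_pos'];R=s['tcp_rot'];ex=R[:,0];ey=-R[:,1];ez=np.array([0,0,1.])
    J0=tp+R[:,2]*.006+ex*.11
    masks=[]
    for n,c in(('scene',S),('top',T)):
        p=proj(c,J0).astype(int);w=24;x0,y0=p-w
        cr=c['img'][y0:y0+2*w,x0:x0+2*w].astype(int)
        big=cv2.resize(cr.astype(np.uint8),None,fx=4,fy=4,interpolation=cv2.INTER_CUBIC).astype(int)
        m=((big[...,0]-big[...,2]>4)).astype(np.uint8)
        m=cv2.morphologyEx(m,cv2.MORPH_OPEN,np.ones((3,3)))
        nl,lab,st,ce=cv2.connectedComponentsWithStats(m)
        m=(lab==1+st[1:,4].argmax()).astype(np.uint8)
        m=cv2.morphologyEx(m,cv2.MORPH_CLOSE,np.ones((9,9)))
        masks.append((c,m,x0,y0));cv2.imwrite(f'pics/m_{n}.png',m*255)
        cc=max(cv2.findContours(m,0,1)[0],key=len);e=cv2.fitEllipse(cc)
        print(n,'ellipse',np.array(e[0])/4+[x0,y0]-.375,np.array(e[1])/4,e[2],'joint',p)
    th=np.linspace(0,2*np.pi,60)
    def sil(c,J,a,t0=.004,t1=.008):
        nn=np.cos(a)*ex-np.sin(a)*ez;u=np.sin(a)*ex+np.cos(a)*ez
        P=[J+nn*t+.0285*(np.cos(x)*ey+np.sin(x)*u) for t in(t0,t1) for x in th]
        return cv2.convexHull(np.array([proj(c,X) for X in P],np.float32))
    def cost(v,which=(0,1)):
        J=J0+np.array(v[:3])*1e-3;a=np.radians(v[3]);o=0
        for i in which:
            c,m,x0,y0=masks[i];h=(sil(c,J,a)-[x0,y0]+.375)*4
            z=np.zeros(m.shape,np.uint8);cv2.fillPoly(z,[np.round(h*16).astype(np.int32)],1,shift=4)
            o+=(z!=m).sum()
        return o/16+.02*(v[0]**2+v[1]**2+v[2]**2)
    for w in((0,1),(1,),(0,)):
        best=min((minimize(cost,[0,0,0,a],args=(w,),method='Nelder-Mead',options=dict(initial_simplex=np.array([[0,0,0,a],[4,0,0,a],[0,4,0,a],[0,0,4,a],[0,0,0,a+6]]),maxiter=300)) for a in(35,45,55)),key=lambda x:x.fun)
        print(w,'offset mm',best.x[:3],'angle',best.x[3],'cost',best.fun)
        if w==(0,1): B=best
    J=J0+B.x[:3]*1e-3;a=np.radians(B.x[3]);n=np.cos(a)*ex-np.sin(a)*ez
    print('joint',J,'face',J+.008*n,'n',n)
if __name__=='__main__':
    S=cap('scene');T=cap('top');run(S,T,r.get_state())
E
python3 ang.py
```

```text
scene ellipse [232.5944 182.967 ] [ 3.1537 26.4856] 13.681912422180176 joint [231 188]
top ellipse [430.1091 233.7999] [24.1686 28.8659] 83.17440032958984 joint [430 234]
(0, 1) offset mm [-2.439  -0.3988 -1.7994] angle 52.58171802004618 cost 210.5619133959352
(1,) offset mm [-3.3943 -1.069  -0.6708] angle 40.33666858456615 cost 66.5122798110979
(0,) offset mm [-0.681  -0.9376  3.6806] angle 52.76125239430401 cost 98.23528450349782
joint [ 0.5809 -0.1859  0.2712] face [ 0.5858 -0.1857  0.2649] n [ 0.607   0.0269 -0.7943]
```

```bash
python3 - <<'E'
from h import *
S=cap('scene')
im=S['img'].astype(int)[184:200,214:250]
print('gray');print(im.sum(2)//3)
print('r-b');print(im[...,0]-im[...,2])
E
```

```text
gray
[[157 157 156 157 157 158 156 156 155 156 155 154 155 155 156 156 158 173
  203 180 135 139 151 154 154 154 155 154 154 155 155 156 156 157 157 157]
 [156 156 156 156 157 157 156 156 156 155 155 155 155 155 155 156 165 191
  203 170 144 149 154 155 155 155 155 155 154 154 154 155 155 157 157 156]
 [155 156 156 156 156 156 155 156 156 155 155 155 155 155 155 156 169 203
  199 157 148 154 155 156 156 157 156 156 154 154 154 153 154 155 156 156]
 [155 155 155 155 155 155 155 156 155 155 155 155 155 155 156 158 176 206
  191 147 148 155 156 156 156 157 156 155 155 154 154 154 154 154 155 156]
 [155 155 154 154 154 155 155 155 155 155 154 154 153 154 155 164 187 205
  181 144 149 156 155 155 155 156 156 157 156 155 155 155 155 156 155 156]
 [155 155 154 155 154 155 155 155 155 155 155 155 155 154 154 160 180 188
  164 139 150 155 156 155 155 155 156 157 157 157 157 156 156 156 156 156]
 [155 154 155 156 155 156 156 157 156 156 157 157 156 156 152 146 152 151
  131 127 149 156 156 156 156 156 157 157 157 157 157 156 156 156 157 156]
 [154 154 155 154 153 155 159 160 158 159 160 161 16
[... 2402 characters left out ...]
 1  0  0  0  0 -1 -2]
 [ 0  0 -1 -1 -1 -1 -1 -1  0  0  0  0  0  0  1  1  1  1  1  2  1  0  1  1
   1  1  0  0  0  1 -1 -1 -1 -1 -2 -1]
 [-1  0 -1 -1 -1 -1 -1 -1  0 -1 -1  0 -1 -1 -1  0 -1 -1 -1  0  0 -1 -1 -1
  -1  0 -1  0  0 -1  0  0  0 -1  0 -1]
 [ 0  0 -1 -1 -1 -1 -1 -1 -1 -1 -1 -1 -1  0 -1  0  0 -2 -1  0  0 -1 -1 -1
  -1 -1 -1  0  0  0  0  0  0  0 -1 -1]
 [-1  0 -1 -1 -1 -2 -1 -1 -1 -1 -1 -1  0  0  0 -1 -1 -1 -1  0  0 -1  0 -1
  -1 -1 -1  0  0  0 -1  0  0 -1 -1 -1]
 [ 0  0  0  0  0 -1 -1 -1 -1 -1 -1 -1 -1 -1 -1 -1  0 -1  0 -1 -1  0  0 -1
   0  0  0 -1  0  0  0 -1 -1 -1 -1 -1]
 [ 1 -1  0 -1 -2 -1 -1 -1 -2 -1  0  0  0  0 -1 -1  0  0  0 -1 -1  0  0  0
  -1  0  0 -1 -1  0  0 -1  0 -1 -1 -1]]
```

```bash
python3 - <<'E'
s=open('ang.py').read()
s=s.replace("        m=((big[...,0]-big[...,2]>4)).astype(np.uint8)\n        m=cv2.morphologyEx(m,cv2.MORPH_OPEN,np.ones((3,3)))\n",
"""        g=big.sum(2)/3;d=big[...,0]-big[...,2]
        if n=='scene': m=((abs(g-np.median(g))>7)|(d>=2)).astype(np.uint8);m=cv2.morphologyEx(m,cv2.MORPH_OPEN,np.ones((1,36)))
        else: m=(d>4).astype(np.uint8);m=cv2.morphologyEx(m,cv2.MORPH_OPEN,np.ones((40,40)))
""").replace("        m=cv2.morphologyEx(m,cv2.MORPH_CLOSE,np.ones((9,9)))\n",
"        hull=cv2.convexHull(np.argwhere(m)[:,::-1].astype(np.int32));m=cv2.fillPoly(np.zeros_like(m),[hull],1)\n")
open('ang.py','w').write(s)
E
python3 ang.py
```

```text
scene ellipse [237.4845 168.9245] [13.427  20.5601] 80.68787384033203 joint [231 188]Traceback (most recent call last):
  File "ang.py", line 40, in <module>
    S=cap('scene');T=cap('top');run(S,T,r.get_state())
                                ~~~^^^^^^^^^^^^^^^^^^^
  File "ang.py", line 16, in run
    m=(lab==1+st[1:,4].argmax()).astype(np.uint8)
              ~~~~~~~~~~~~~~~^^
ValueError: attempt to get argmax of an empty sequence
```

```bash
sed -i 's/np.ones((40,40))/np.ones((18,18))/; s/m=cv2.morphologyEx(m,cv2.MORPH_OPEN,np.ones((1,36)))/m[:4*w+2]=0;m=cv2.morphologyEx(m,cv2.MORPH_OPEN,np.ones((1,36)))/' ang.py; python3 ang.py
```

```text
scene ellipse [232.9903 192.8255] [ 2.9084 30.563 ] 92.29244232177734 joint [231 188]
top ellipse [437.106 234.307] [13.2286 13.9105] 66.091796875 joint [429 234]
(0, 1) offset mm [-3.6399 -1.1525 -6.5398] angle 49.908587913949574 cost 502.5219135813874
(1,) offset mm [ -2.8735 -10.1224  -2.2208] angle -3.116478886790343 cost 145.25054106128147
(0,) offset mm [ 0.5713  0.9319 -3.143 ] angle 50.07880759175161 cost 6.158973684041413
joint [ 0.5797 -0.1864  0.2667] face [ 0.5849 -0.1862  0.2606] n [ 0.6434  0.0287 -0.765 ]
```

```bash
sed -i "s/else: m=(d>4).astype(np.uint8)/else: G=cv2.GaussianBlur(big.astype(np.float32),(0,0),2);m=((G[...,0]-G[...,2]>3)\&(G.sum(2)\/3>np.median(g)+25)).astype(np.uint8)/" ang.py
sed -i "s/        if w==(0,1): B=best/        if w==(0,1): B=best\n        if w==(0,): print([(a,round(min(cost([x,0,z,a],w) for x in(-2,0,2) for z in np.arange(-6,3,.5)),1)) for a in range(38,66,2)])/" ang.py
python3 ang.py
python3 - <<'E'
import cv2,numpy as np
m=cv2.imread('pics/m_top.png',0)
print('\n'.join(''.join('#' if v else '.' for v in r) for r in m[::6,::4]))
E
```

```text
scene ellipse [232.9834 192.8287] [ 2.9017 30.5255] 92.30736541748047 joint [231 188]
top ellipse [430.2687 234.1821] [23.7842 28.1713] 80.5289077758789 joint [429 234]
(0, 1) offset mm [-2.7208 -1.5766 -5.9055] angle 49.97387517660326 cost 114.14527241140031
(1,) offset mm [-4.2327 -1.0597  1.7061] angle 35.89038102813896 cost 51.501497313930045
(0,) offset mm [ 1.5061  1.1373 -2.4602] angle 50.017247768149964 cost 6.379790293014094
[(38, np.float64(108.6)), (40, np.float64(92.4)), (42, np.float64(75.6)), (44, np.float64(58.1)), (46, np.float64(41.2)), (48, np.float64(23.6)), (50, np.float64(9.6)), (52, np.float64(16.4)), (54, np.float64(12.6)), (56, np.float64(16.5)), (58, np.float64(32.5)), (60, np.float64(49.0)), (62, np.float64(65.8)), (64, np.float64(82.3))]
joint [ 0.5807 -0.1868  0.2673] face [ 0.5858 -0.1866  0.2612] n [ 0.6425  0.0288 -0.7657]
................................................
................................................
................................................
................................................
......................................
[... 633 characters left out ...]
######........
............############################........
............###########################.........
.............##########################.........
..............########################..........
...............######################...........
................###################.............
................................................
................................................
................................................
................................................
................................................
................................................
................................................
................................................
```

The head faces about 50° below level (near edge-on in the scene view, where 52.9° would be exact) and I need 45°. I'll turn it by hooking its lower rear edge on the inside of the fixed cup wall. First I'll move over the cup.

```bash
python3 -m handwheel '[[[0.05,-0.1,-3,0,-1],[0.05,-0.2,-7,0,-2],[0.05,-0.3,-10.5,0,-3],[0.05,-0.4,-12.3,0,-4.2],[0.05,-0.4,-12.3,0,-4.2]]]'
python3 -m handwheel '[[[0.05,0,0,0,0],[0.05,0,0,0,0],[0.05,0,0,0,0]]]'
python3 ang.py; python3 - <<'E'
from h import *
print(r.get_state()['joint_positions'])
T=cap('top')
E
```

```text
time_s: 18.68
tool_pos: [0.464, -0.0669, 0.2793]
tcp_rot: [[0.993, 0.12, 0.0], [0.12, -0.993, -0.001], [0.0, 0.001, -1.0]]
contact_force: [-0.6, -0.2, -1.4]
opening: 0.169
grasp_force: 80.5
time_s: 19.05
tool_pos: [0.4641, -0.0682, 0.2791]
tcp_rot: [[0.993, 0.116, -0.0], [0.116, -0.993, -0.0], [-0.0, 0.0, -1.0]]
contact_force: [0.1, -0.1, -1.3]
opening: 0.165
grasp_force: 80.5
scene ellipse [290.2411 193.6342] [ 2.1172 39.4424] 89.79222869873047 joint [289 189]
[-1.60783420e+01  8.93624462e+00 -8.95334518e+00  7.21117799e+01
 -8.01127774e-03  1.57209195e+02]Traceback (most recent call last):
  File "ang.py", line 41, in <module>
    S=cap('scene');T=cap('top');run(S,T,r.get_state())
                                ~~~^^^^^^^^^^^^^^^^^^^
  File "ang.py", line 16, in run
    m=(lab==1+st[1:,4].argmax()).astype(np.uint8)
              ~~~~~~~~~~~~~~~^^
ValueError: attempt to get argmax of an empty sequence
```

```bash
python3 -m handwheel '[[[0.05,0,0,4,0],[0.05,0,0,8,0],[0.05,0,0,10,0],[0.05,0,0,10.9,0],[0.05,0,0,10.9,0]]]'
python3 -m handwheel '[[[0.05,0,0,0,0],[0.05,-0.15,0,0,0],[0.05,-0.3,0,0,0],[0.05,-0.3,0,0,0]]]'
python3 -m handwheel '[[[0.05,-0.1,0,0,0],[0.05,-0.1,0,0,0],[0.05,-0.1,0,0,0]]]'
python3 -m handwheel '[[[0.05,-0.1,0,0,0],[0.05,-0.1,0,0,0],[0.05,-0.1,0,0,0]]]'
python3 -m handwheel '[[[0.05,-0.1,0,0,0],[0.05,-0.1,0,0,0],[0.05,-0.1,0,0,0]]]'
python3 - <<'E'
from h import *
S=cap('scene','s6.png');T=cap('top','t6.png')
a=cv2.imread('pics/s6.png')[190:270,240:340];b=cv2.imread('pics/t6.png')[200:280,310:410]
cv2.imwrite('pics/c6.png',np.hstack([cv2.resize(x,None,fx=4,fy=4,interpolation=cv2.INTER_CUBIC) for x in(a,b)]))
E
```

```text
time_s: 19.82
tool_pos: [0.4639, -0.0675, 0.1701]
tcp_rot: [[0.993, 0.118, -0.0], [0.118, -0.993, 0.0], [-0.0, -0.0, -1.0]]
contact_force: [1.3, -0.8, 0.3]
opening: 0.167
grasp_force: 80.5
time_s: 20.32
tool_pos: [0.461, -0.0679, 0.1704]
tcp_rot: [[0.993, 0.118, 0.0], [0.118, -0.993, -0.0], [0.0, 0.0, -1.0]]
contact_force: [0.0, -0.5, -1.8]
opening: 0.167
grasp_force: 80.5
time_s: 20.7
tool_pos: [0.46, -0.068, 0.1702]
tcp_rot: [[0.993, 0.118, 0.0], [0.118, -0.993, -0.0], [0.0, 0.0, -1.0]]
contact_force: [-1.0, 0.2, -1.0]
opening: 0.167
grasp_force: 80.5
time_s: 21.08
tool_pos: [0.4595, -0.068, 0.1703]
tcp_rot: [[0.993, 0.118, 0.001], [0.118, -0.993, -0.0], [0.001, 0.0, -1.0]]
contact_force: [2.8, 1.6, -2.0]
opening: 0.172
grasp_force: 80.4
time_s: 21.45
tool_pos: [0.4585, -0.0682, 0.1705]
tcp_rot: [[0.993, 0.118, 0.001], [0.118, -0.993, -0.0], [0.001, 0.0, -1.0]]
contact_force: [3.7, 1.9, -0.9]
opening: 0.163
grasp_force: 80.5
```

View pics/c6.png

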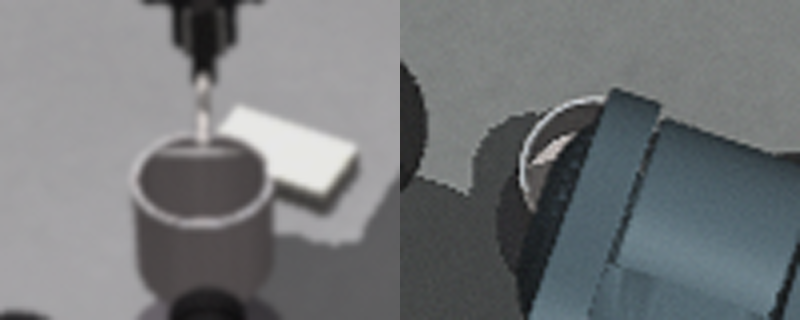

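The head is inside the cup against the near wall (crop-left (200,152)), and contact shows at about 3 N. I'll pull a little further, back off and remeasure on the clean background.

```bash
python3 -m handwheel '[[[0.05,-0.06,0,0,0],[0.05,-0.06,0,0,0],[0.05,-0.06,0,0,0],[0.05,0.3,0,0,0],[0.05,0.6,0,0,0]]]'
python3 -m handwheel '[[[0.05,0,0,-2,0],[0.05,0,0,-6,0],[0.05,0,0,-10.9,0],[0.05,0,4,-10.9,0],[0.05,0,8,-10.9,2]]]'
python3 -m handwheel '[[[0.05,0.9,4.2,0,2.2],[0.05,0.9,4.2,0,2.2],[0.05,0.9,4.2,0,2.2],[0.05,0.9,4.2,0,2.2]]]'
python3 ang.py
```

```text
time_s: 22.18
tool_pos: [0.4624, -0.0673, 0.1693]
tcp_rot: [[0.993, 0.118, -0.004], [0.118, -0.993, 0.0], [-0.004, -0.001, -1.0]]
contact_force: [-0.2, 0.7, -0.4]
opening: 0.17
grasp_force: 80.4
time_s: 22.8
tool_pos: [0.4732, -0.1475, 0.2795]
tcp_rot: [[0.997, 0.083, -0.001], [0.083, -0.997, -0.0], [-0.001, 0.0, -1.0]]
contact_force: [0.4, -0.2, -1.5]
opening: 0.164
grasp_force: 80.5
time_s: 23.3
tool_pos: [0.4853, -0.1869, 0.279]
tcp_rot: [[0.999, 0.046, -0.001], [0.046, -0.999, 0.001], [-0.001, -0.001, -1.0]]
contact_force: [-0.5, -0.8, -0.6]
opening: 0.168
grasp_force: 80.4
scene ellipse [232.9058 196.4867] [ 4.4175 31.3959] 91.062744140625 joint [231 192]
top ellipse [429.3849 223.1299] [13.0075 27.458 ] 90.56150817871094 joint [428 228]
(0, 1) offset mm [-1.8753 -0.0662 -6.0036] angle 45.34085147879044 cost 367.91627757657756
(1,) offset mm [ 3.2281 -1.679   4.1758] angle 5.23949022571563 cost 70.11354817153273
(0,) offset mm [ 1.8467  1.4354 -2.7811] angle 58.10815842876559 cost 7.326602306219755
[(38, np.float64(73.2)), (40, np.float64(57.0)), (42, np.float64(39.4)), (44, np.float64(24.0)), (46, np.float64(12.2)), (48, np.float64(18.7)), (50, np.float64(35.3)), (52, np.float64(52.9)), (54, np.float64(38.2)), (56, np.float64(21.0)), (58, np.float64(9.7)), (60, np.float64(21.7)), (62, np.float64(37.1)), (64, np.float64(53.8))]
joint [ 0.5936 -0.182   0.2671] face [ 0.5992 -0.1817  0.2614] n [ 0.7021  0.0324 -0.7116]
```

```bash
python3 - <<'E'
from h import *
T=cap('top');s=r.get_state();R=s['tcp_rot']
J=s['tool_pos']+R[:,2]*.006+R[:,0]*.108-[0,0,.003];p=proj(T,J).astype(int);print(p,J)
im=T['img'].astype(int)[p[1]-18:p[1]+18,p[0]-18:p[0]+20]
g=im.sum(2)//3
for q in g: print(' '.join('%3d'%v for v in q))
E
```

```text
[428 229] [ 0.59353196 -0.18219689  0.27028811]
129 132 128 130 133 133 133 133 133 131 133 132 129 131 132 131 132 135 131 132 134 131 129 130 129 128 131 128 130 131 130 131 131 129 132 130 133 130
131 129 132 132 135 134 132 135 131 132 130 131 130 131 131 131 130 132 135 133 130 131 130 131 129 133 130 133 131 131 129 132 132 132 130 131 132 132
131 134 135 132 132 131 132 131 132 130 131 132 131 131 132 131 132 130 133 133 134 133 131 131 128 128 131 133 130 130 131 129 131 128 130 127 127 129
129 131 131 133 130 134 133 133 131 129 131 134 132 136 134 133 134 133 132 131 130 133 131 130 128 131 130 130 130 128 132 131 131 130 129 129 130 131
133 133 130 135 130 133 132 129 133 133 131 133 135 134 133 134  92 110 113 115  92  94 123 131 130 132 133 130 129 131 128 129 128 131 129 131 131 132
134 132 133 132 132 131 131 130 128 133 134 135 132 100 108 144 163 170 168 173 168 170 175 158 140 118 129 131 131 128 132 132 133 130 131 129 129 128
135 133 135 135 134 135 133 131 133 134 136  97 151 165 158 163 164 165 163 163 164 163 164 164 158 171 154 111 125 131 133 127 135 131 128 
[... 3719 characters left out ...]
 132 132  76 153 198 178 124 128 135 135 130 133 131 131 129 133 136 105  30  30  33  37  33
 44  46  44  43  45  43  37  39  78 135 136 136 131 129 128 134  91 104 164 199 187 123 127 132 132 137 133 134 132 130 135 102  36  31  35  38  36  32
 45  44  45  38  45  44  44  41  37  93 136 131 132 131 129 132 131 102 163 196 186 126 127 129 130 130 128 131 129 132  99  36  30  28  36  33  35  29
 46  45  44  43  44  42  45  44  37  60 133 132 130 130 128 130 133  99 163 198 186 133 127 128 129 131 133 131 135 136  41  29  33  35  36  35  32  35
 44  42  45  46  43  44  45  44  41  38  70 133 131 131 129 131 134 102 164 200 188 133 129 129 130 132 131 132 135  45  34  34  32  36  33  30  31  42
```

```bash
cat > topfit.py <<'E'
from h import *
from scipy.optimize import least_squares
np.set_printoptions(precision=4,suppress=True)
T=cap('top');s=r.get_state();R=s['tcp_rot'];ex=R[:,0];ey=-R[:,1];ez=np.array([0,0,1.])
J=s['tool_pos']+R[:,2]*.006+ex*.108-[0,0,.003];p=proj(T,J).astype(int);x0,y0=p-18
g=T['img'].astype(float)[y0:y0+36,x0:x0+38].mean(2);th=146
m=cv2.morphologyEx((g>th).astype(np.uint8),cv2.MORPH_OPEN,np.ones((3,3)))
pts=[]
for i in range(4,30):
    c=np.where(m[i])[0]
    if len(c)<6: continue
    for a,b in((c[0],c[0]-1),(c[-1],c[-1]+1)):
        if b<0 or b>37 or g[i,b]<70 or abs(a-17.5)<4: continue
        f=(g[i,a]-th)/(g[i,a]-min(g[i,b],131) ) ; pts.append((x0+a+(b-a)*f,y0+i))
for j in list(range(8,15))+list(range(22,30)):
    c=np.where(m[:,j])[0]
    for a,b in((c[0],c[0]-1),(c[-1],c[-1]+1)):
        if b<0 or b>35 or g[b,j]<70: continue
        f=(g[a,j]-th)/(g[a,j]-min(g[b,j],131)); pts.append((x0+j,y0+a+(b-a)*f))
P=np.array(pts)
def res(v,P=P):
    a=np.radians(v[2]);n=np.cos(a)*ex-np.sin(a)*ez;u=np.sin(a)*ex+np.cos(a)*ez
    C=J+n*.004+np.array([v[0],v[1],0])*1e-3
    o=[]
    for q in P:
        O,d=ray(T,q);X=O+d*(((C-O)@n)/(d@n));o.append((np.linalg.norm(X-C)-v[3]*1e-3)*1e3)
    return np.array(o)
for a0 in(40,55):
    f=least_squares(res,[0,0,a0,28.5],loss='soft_l1',f_scale=.7);print(f.x,'rms',np.sqrt(np.median(f.fun**2)),len(P))
E
python3 topfit.py
```

```text
[ 0.9843 -1.0259 51.6332 27.1417] rms 0.36440236931037717 77
[ 0.9843 -1.0259 51.6332 27.1417] rms 0.36440310889923955 77
```

```bash
python3 -m handwheel '[[[0.05,2,2.5,1,0],[0.05,4,5,2,0],[0.05,6,8,4,0],[0.05,8,10.5,5,0],[0.05,9,11.7,6,0]]]'
python3 -m handwheel '[[[0.05,0,0,0,-9.5],[0.05,0,0,0,-19],[0.05,0,0,0,-28.5],[0.05,0,0,0,-38],[0.05,0,0,0,-47.5]]]'
python3 -m handwheel '[[[0.05,0,0,0,-9.5],[0.05,0,0,0,-19],[0.05,0,0,0,-28.5],[0.05,0,0,0,-39.5],[0.05,0,0,0,-39.5]]]'
python3 -m handwheel '[[[0.05,0,0,0,0],[0.05,0,0,0,0]]]'
python3 - <<'E'
from h import *
S=cap('scene','s7.png');T=cap('top','t7.png');s=r.get_state();R=s['tcp_rot']
J=s['tool_pos']+R[:,2]*.006+R[:,0]*.108-[0,0,.003]
o=[]
for n,c in(('s',S),('t',T)):
    p=proj(c,J);x0,y0=(p-22).astype(int);print(n,p,x0,y0)
    o.append(cv2.resize(c['img'][y0:y0+44,x0:x0+44,::-1],(396,396),interpolation=cv2.INTER_CUBIC))
cv2.imwrite('pics/c7.png',np.hstack(o))
print(J,s['tool_pos'],R[:2,0],s['time_s'])
E
```

```text
time_s: 24.12
tool_pos: [0.5817, -0.3016, 0.2184]
tcp_rot: [[0.999, 0.044, -0.0], [0.044, -0.999, -0.0], [-0.0, 0.0, -1.0]]
contact_force: [-0.5, -0.4, -1.1]
opening: 0.17
grasp_force: 80.5
time_s: 24.75
tool_pos: [0.5808, -0.3001, 0.2195]
tcp_rot: [[0.637, 0.771, -0.0], [0.771, -0.637, 0.0], [0.0, -0.0, -1.0]]
contact_force: [1.0, -0.1, -1.2]
opening: 0.168
grasp_force: 80.5
time_s: 25.38
tool_pos: [0.5809, -0.3002, 0.2195]
tcp_rot: [[0.009, 1.0, 0.0], [1.0, -0.009, 0.0], [0.0, 0.0, -1.0]]
contact_force: [-0.9, -0.0, -1.9]
opening: 0.172
grasp_force: 80.5
time_s: 25.62
tool_pos: [0.581, -0.3007, 0.2193]
tcp_rot: [[0.009, 1.0, 0.0], [1.0, -0.009, -0.0], [-0.0, 0.0, -1.0]]
contact_force: [-0.7, 0.1, -0.7]
opening: 0.17
grasp_force: 80.5
s [230.66114372 210.10512057] 208 188
t [428.10248948 242.31623535] 406 220
[ 0.58190745 -0.19281829  0.21022385] [ 0.58098793 -0.30081403  0.21923006] [0.00851228 0.99996377] 25.725
```

View pics/c7.png

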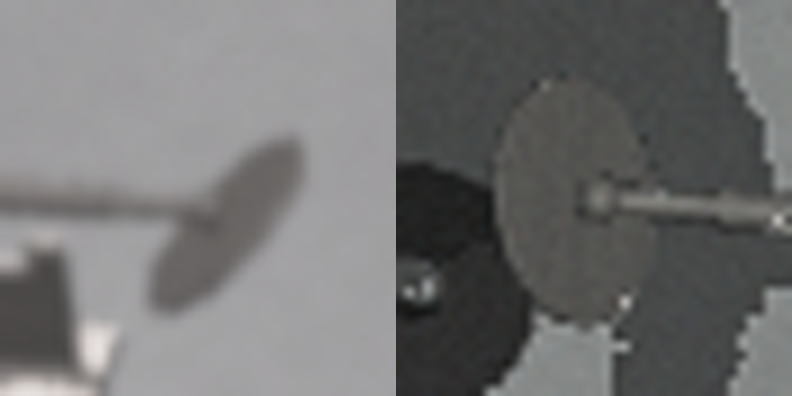

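In the scene crop the head is a clean tilted ellipse (centre (226,222), rod from the left). I'll fit it.

```bash
cat > side.py <<'E'
from h import *
from scipy.optimize import minimize
np.set_printoptions(precision=4,suppress=True)
S=cap('scene');s=r.get_state();R=s['tcp_rot'];ex=R[:,0];ey=-R[:,1];ez=np.array([0,0,1.])
J0=s['tool_pos']+R[:,2]*.006+ex*.108-[0,0,.003];p=proj(S,J0);x0,y0=(p-22).astype(int)
big=cv2.resize(S['img'][y0:y0+44,x0:x0+44],None,fx=4,fy=4,interpolation=cv2.INTER_CUBIC).astype(int).mean(2)
bg=np.median(big)
for frac in(20,30):
    m=(big<bg-frac).astype(np.uint8);m=cv2.morphologyEx(m,cv2.MORPH_OPEN,cv2.getStructuringElement(2,(21,21)))
    n,lab,st,ce=cv2.connectedComponentsWithStats(m);k=1+np.argmin([np.hypot(*(c-[100,98])) for c in ce[1:]]);m=(lab==k).astype(np.uint8)
    e=cv2.fitEllipse(max(cv2.findContours(m,0,1)[0],key=len));print('ell',np.array(e[0])/4+[x0,y0]-.375,np.array(e[1])/4,e[2],'bg',bg,'in',np.median(big[m>0]))
    th=np.linspace(0,2*np.pi,60)
    for tb in(.003,.004,.005):
        def cost(v):
            J=J0+ex*v[0]*1e-3+ez*v[1]*1e-3;a=np.radians(v[2]);nn=np.cos(a)*ex-np.sin(a)*ez;u=np.sin(a)*ex+np.cos(a)*ez
            h=cv2.convexHull(np.array([proj(S,J+nn*t+v[3]*1e-3*(np.cos(x)*ey+np.sin(x)*u)) for t in(tb,.008) for x in th],np.float32))
            h=(h-[x0,y0]+.375)*4;z=np.zeros(m.shape,np.uint8);cv2.fillPoly(z,[np.round(h*16).astype(np.int32)],1,shift=4)
            return (z!=m).sum()/16
        b=minimize(cost,[0,0,46,28.5],method='Nelder-Mead',options=dict(initial_simplex=np.array([[0,0,46,28.5],[4,0,46,28.5],[0,4,46,28.5],[0,0,52,28.5],[0,0,46,30]])))
        print(tb,b.x,b.fun)
E
python3 side.py
```

```text
ell [232.4217 212.6362] [ 9.6106 24.146 ] 41.294612884521484 bg 159.0 in 104.0
0.003 [ 0.0637 -3.4892 46.7613 27.1654] 15.0
0.004 [ 0.3039 -2.2422 48.0948 27.0892] 11.8125
0.005 [-0.4209 -2.2007 48.1098 27.8222] 9.1875
ell [232.4524 212.7678] [ 8.4698 23.3398] 40.9998664855957 bg 159.0 in 102.33333333333333
0.003 [-1.004  -4.3316 44.9239 25.3317] 15.75
0.004 [ 0.449  -1.0542 45.4824 27.2883] 20.5
0.005 [-0.1619 -2.2121 48.6798 25.7744] 9.375
```

```bash
cat >> side.py <<'E'
print('predicted orientation / ratio')
for a_ in(42,44,45,46,48,50,52):
    a=np.radians(a_);nn=np.cos(a)*ex-np.sin(a)*ez;u=np.sin(a)*ex+np.cos(a)*ez
    h=cv2.convexHull(np.array([proj(S,J0+nn*t+.0285*(np.cos(x)*ey+np.sin(x)*u))*4 for t in(.004,.008) for x in np.linspace(0,2*np.pi,200)],np.float32))
    z=np.zeros((1920,2560),np.uint8);cv2.fillPoly(z,[np.round(h*16).astype(np.int32)],1,shift=4)
    e=cv2.fitEllipse(max(cv2.findContours(z,0,1)[0],key=len));M=cv2.moments(z,True);o=np.degrees(.5*np.arctan2(2*M['mu11'],M['mu20']-M['mu02']))
    print(a_,e[2],np.array(e[1])/4,'mom',o)
for f in(20,25,30,35):
    w=np.clip(bg-big,0,57);mm=(big<bg-f).astype(np.uint8)
    for k in(13,17,21):
        q=cv2.morphologyEx(mm,cv2.MORPH_OPEN,cv2.getStructuringElement(2,(k,k)));n,lab,st,ce=cv2.connectedComponentsWithStats(q);kk=1+np.argmin([np.hypot(*(c-[100,98])) for c in ce[1:]]);q=(lab==kk).astype(np.uint8)
        M=cv2.moments(q,True);e=cv2.fitEllipse(max(cv2.findContours(q,0,1)[0],key=len));print(f,k,'obs',e[2],np.array(e[1])/4,'mom',np.degrees(.5*np.arctan2(2*M['mu11'],M['mu20']-M['mu02'])))
E
python3 side.py | sed -n '/predicted/,$p'
```

```text
predicted orientation / ratio
42 35.550025939941406 [ 8.1355 25.8352] mom -54.40700182100905
44 37.023101806640625 [ 8.6962 25.7023] mom -52.91217167139054
45 38.00288009643555 [ 8.9152 25.7119] mom -51.960119891185904
46 38.85990905761719 [ 9.1679 25.651 ] mom -51.1098202324068
48 40.44152069091797 [ 9.6325 25.6446] mom -49.53386053987361
50 42.14528274536133 [10.1064 25.5596] mom -47.823409552142735
52 43.879722595214844 [10.5824 25.4326] mom -46.119716235997494
20 13 obs 42.030601501464844 [10.243  23.7286] mom -48.47142912332741
20 17 obs 41.37899398803711 [ 9.8184 23.9591] mom -48.822607284033026
20 21 obs 41.148963928222656 [ 9.6174 23.9766] mom -48.96561635978071
25 13 obs 41.65317153930664 [ 9.41  23.587] mom -48.61483028870648
25 17 obs 41.36597442626953 [ 9.1581 23.7439] mom -48.74677368190998
25 21 obs 41.27449417114258 [ 9.0447 23.7068] mom -48.77981932510198
30 13 obs 41.44078826904297 [ 8.7721 23.3698] mom -48.72645732857902
30 17 obs 41.313453674316406 [ 8.6315 23.3572] mom -48.78771336287158
30 21 obs 41.17301559448242 [ 8.4501 23.3068] mom -48.87512114469864
35 13 obs 41.1645622253418 [ 8.3474 22.993 ] mom -49.02158340849905
35 17 obs 41.04466247558594 [ 8.1402 23.0029] mom -49.05831338076119
35 21 obs 41.054954528808594 [ 8.0806 22.7283] mom -49.02197401174622
```

```bash
python3 -m handwheel '[[[0.05,2,-1,-3,0],[0.05,7,-3.5,-5,0],[0.05,12,-6.5,-6,0],[0.05,17.5,-9,-6,0],[0.05,23.2,-11.3,-6,0]]]'
python3 -m handwheel '[[[0.05,0,0,0,9.5],[0.05,0,0,0,19],[0.05,0,0,0,28.5],[0.05,0,0,0,38],[0.05,0,0,0,47.5]]]'
python3 -m handwheel '[[[0.05,0,0,0,9.5],[0.05,0,0,0,19],[0.05,0,0,0,28.5],[0.05,0,0,0,35.3],[0.05,0,0,0,35.3]]]'
python3 -m handwheel '[[[0.05,0,0,0,0],[0.05,0,0,0,0],[0.05,0,0,0,0]]]'
```

```text
time_s: 26.45
tool_pos: [0.4689, -0.0666, 0.2796]
tcp_rot: [[0.009, 1.0, 0.001], [1.0, -0.009, -0.0], [-0.0, 0.001, -1.0]]
contact_force: [0.2, 0.1, -1.2]
opening: 0.166
grasp_force: 80.4
time_s: 27.08
tool_pos: [0.4698, -0.068, 0.2794]
tcp_rot: [[0.746, 0.665, 0.0], [0.665, -0.746, -0.0], [0.0, 0.0, -1.0]]
contact_force: [1.2, 0.1, -1.6]
opening: 0.169
grasp_force: 80.4
time_s: 27.7
tool_pos: [0.4698, -0.068, 0.2793]
tcp_rot: [[0.993, 0.119, 0.0], [0.119, -0.993, -0.0], [0.0, 0.0, -1.0]]
contact_force: [-0.5, 0.7, -1.8]
opening: 0.161
grasp_force: 80.4
time_s: 28.08
tool_pos: [0.4698, -0.068, 0.2792]
tcp_rot: [[0.993, 0.118, 0.0], [0.118, -0.993, -0.0], [0.0, 0.0, -1.0]]
contact_force: [0.4, 0.3, -2.0]
opening: 0.172
grasp_force: 80.4
```

```bash
python3 -m handwheel '[[[0.05,0,0,4,0],[0.05,0,0,8,0],[0.05,0,0,10,0],[0.05,0,0,10.9,0],[0.05,0,0,10.9,0]]]'
python3 -m handwheel '[[[0.05,-0.6,0,0,0],[0.05,-1.0,0,0,0],[0.05,-1.2,0,0,0],[0.05,-1.35,0,0,0],[0.05,-1.35,0,0,0]]]'
python3 -m handwheel '[[[0.05,0,0,0,0],[0.05,0,0,0,0]]]'
python3 -m handwheel '[[[0.05,0.7,0,0,0],[0.05,1.35,0,-2,0],[0.05,1.35,0,-6,0],[0.05,1.35,0,-10.9,0],[0.05,1.35,0,-10.9,0]]]'
python3 -m handwheel '[[[0.05,0,0,0,-9.5],[0.05,0,0,0,-19],[0.05,0,0,0,-28.5],[0.05,0,0,0,-38],[0.05,0,0,0,-47.5]]]'
python3 -m handwheel '[[[0.05,0,0,0,-9.5],[0.05,0,0,0,-19],[0.05,0,0,0,-28.5],[0.05,0,0,0,-35.3],[0.05,0,0,0,-35.3]]]'
python3 -m handwheel '[[[0.05,-6,3,0,0],[0.05,-12,6,0,0],[0.05,-17,8.5,2,0],[0.05,-21,10.3,4,0],[0.05,-23.2,11.3,6,0]]]'
python3 -m handwheel '[[[0.05,0,0,0,0],[0.05,0,0,0,0],[0.05,0,0,0,0]]]'
python3 side.py
```

```text
time_s: 28.7
tool_pos: [0.4697, -0.068, 0.1701]
tcp_rot: [[0.993, 0.118, -0.0], [0.118, -0.993, 0.0], [-0.0, -0.0, -1.0]]
contact_force: [0.2, -0.8, -0.9]
opening: 0.17
grasp_force: 80.4
time_s: 29.32
tool_pos: [0.4575, -0.0698, 0.1708]
tcp_rot: [[0.993, 0.118, 0.003], [0.118, -0.993, -0.0], [0.003, 0.001, -1.0]]
contact_force: [3.5, 0.7, -0.4]
opening: 0.171
grasp_force: 80.5
time_s: 29.58
tool_pos: [0.4572, -0.0697, 0.1706]
tcp_rot: [[0.993, 0.118, 0.002], [0.118, -0.993, -0.0], [0.002, 0.0, -1.0]]
contact_force: [3.5, 0.3, 0.1]
opening: 0.165
grasp_force: 80.5
time_s: 30.2
tool_pos: [0.4712, -0.0685, 0.2823]
tcp_rot: [[0.993, 0.118, 0.004], [0.118, -0.993, -0.002], [0.004, 0.003, -1.0]]
contact_force: [0.8, -0.8, -1.4]
opening: 0.169
grasp_force: 80.5
time_s: 30.82
tool_pos: [0.4683, -0.0678, 0.2772]
tcp_rot: [[0.58, 0.815, -0.005], [0.815, -0.58, 0.001], [-0.002, -0.004, -1.0]]
contact_force: [-0.2, -0.2, -0.3]
opening: 0.168
grasp_force: 80.5
time_s: 31.45
tool_pos: [0.4686, -0.0678, 0.2775]
tcp_rot: [[0.009, 1.0, -0.004], [1.0, -0.009, 0.001], [0.001, -0.004, -1.0]]
contact_for
[... 1527 characters left out ...]
4006
20 21 obs 38.720130920410156 [ 9.0171 23.6341] mom -51.2934957223105
25 13 obs 39.36015319824219 [ 9.2821 23.1886] mom -50.985970204315635
25 17 obs 38.77755355834961 [ 8.719  23.5752] mom -51.29234925172955
25 21 obs 38.59636306762695 [ 8.6028 23.2949] mom -51.42727403990353
30 13 obs 39.118804931640625 [ 8.6022 22.855 ] mom -51.192434493267534
30 17 obs 38.750587463378906 [ 8.2115 23.023 ] mom -51.37827130331317
30 21 obs 38.586570739746094 [ 8.0107 22.7933] mom -51.453056894319765
35 13 obs 38.67427062988281 [ 7.9376 22.6986] mom -51.4696333472084
35 17 obs 38.494529724121094 [ 7.7101 22.7188] mom -51.56766600959391
35 21 obs 38.18645477294922 [ 7.5543 21.9822] mom -51.80971503027686
```

The glass now faces about 45° down. I'll go to the final pose: face at (0.5865, −0.0535, 0.215), so TCP at (0.4736, −0.0669, 0.2317).

```bash
python3 -m handwheel '[[[0.05,2,-1,-3,0],[0.05,7,-3.5,-5,0],[0.05,12,-6.5,-6,0],[0.05,17.5,-9,-6,0],[0.05,23.2,-11.3,-6,0]]]'
python3 -m handwheel '[[[0.05,0,0,0,9.5],[0.05,0,0,0,19],[0.05,0,0,0,28.5],[0.05,0,0,0,38],[0.05,0,0,0,47.5]]]'
python3 -m handwheel '[[[0.05,0,0,0,9.5],[0.05,0,0,0,19],[0.05,0,0,0,28.5],[0.05,0,0,0,35.3],[0.05,0,0,0,35.3]]]'
python3 -m handwheel '[[[0.05,0.38,0,1.5,0],[0.05,0.38,0,3,0],[0.05,0.38,0,4.2,0],[0.05,0.38,0,4.75,0],[0.05,0.38,0,4.75,0]]]'
python3 -m handwheel '[[[0.05,0,0,0,0],[0.05,0,0,0,0],[0.05,0,0,0,0]]]'
python3 - <<'E'
from h import *
np.set_printoptions(precision=4,suppress=True)
S=cap('scene','s9.png');T=cap('top','t9.png');s=r.get_state();R=s['tcp_rot']
F=s['tool_pos']+R[:,0]*.1137-[0,0,.0167];print(s['tool_pos'],'face',F,'yaw',np.degrees(np.arctan2(R[1,0],R[0,0])))
print('proj face',proj(S,F),'proj target',proj(S,[.5865,-.0535,.215]))
for k,z in(('mirror_face',.215),('camera_lens',.215),('camera',0),('lid',.004),('cup',0),('tape',0),('cards',0)):
  for n,c in(('scene',S),('top',T)):
    for d in tip_of(n,k)[:2]:print(k,n,round(d['score'],2),np.round(d['centre'],1),atz(c,d['centre'],z))
p=proj(S,F).astype(int);im=S['img'].astype(int)[p[1]-8:p[1]+9,p[0]-17:p[0]+18].sum(2)//3
for q in im:print(' '.join('%3d'%v for v in q))
E
```

```text
time_s: 33.12
tool_pos: [0.4687, -0.066, 0.2805]
tcp_rot: [[0.008, 1.0, 0.003], [1.0, -0.008, -0.0], [-0.0, 0.003, -1.0]]
contact_force: [1.6, -0.3, -1.5]
opening: 0.165
grasp_force: 80.4
time_s: 33.75
tool_pos: [0.4696, -0.0674, 0.2802]
tcp_rot: [[0.746, 0.666, 0.002], [0.666, -0.746, -0.001], [0.001, 0.002, -1.0]]
contact_force: [-0.3, -0.1, -1.6]
opening: 0.17
grasp_force: 80.4
time_s: 34.38
tool_pos: [0.4696, -0.0675, 0.2801]
tcp_rot: [[0.993, 0.12, 0.002], [0.12, -0.993, -0.001], [0.001, 0.001, -1.0]]
contact_force: [-0.0, -0.3, -0.3]
opening: 0.167
grasp_force: 80.4
time_s: 35.0
tool_pos: [0.4732, -0.0675, 0.2312]
tcp_rot: [[0.993, 0.118, -0.001], [0.118, -0.993, 0.0], [-0.001, -0.0, -1.0]]
contact_force: [-0.3, 1.2, -0.9]
opening: 0.164
grasp_force: 80.4
time_s: 35.38
tool_pos: [0.4738, -0.0676, 0.232]
tcp_rot: [[0.993, 0.118, 0.001], [0.118, -0.993, -0.0], [0.001, 0.0, -1.0]]
contact_force: [-0.0, 0.4, -1.2]
opening: 0.164
grasp_force: 80.4
[ 0.4737 -0.0676  0.2319] face [ 0.5866 -0.0542  0.2152] yaw 6.760572541619425
proj face [289.6718 212.8939] proj target [289.9855 212.96
[... 2751 characters left out ...]

156 156 157 157 157 156 156 156 156 156 157 158 160 160 160 160 159 159 159 159 158 158 158 158 159 163 175 188 189 178 169 165 161 159 159
157 157 157 157 156 156 157 157 156 157 157 158 159 159 159 159 159 159 158 158 158 158 158 158 161 172 195 215 217 208 198 190 178 170 166
158 157 157 157 156 157 157 157 156 156 157 158 158 158 159 158 157 157 157 157 158 157 157 159 167 189 217 226 227 225 222 218 208 199 191
158 158 158 157 157 157 157 157 158 157 158 158 158 158 159 158 158 157 157 157 158 158 158 164 182 209 225 229 229 229 228 227 225 222 218
158 159 159 158 159 158 159 159 158 159 160 160 159 159 159 160 159 160 159 159 159 160 164 179 203 222 228 229 229 230 230 229 229 228 227
```

```bash
python3 -m handwheel '[[[0.05,0,-0.07,0,0],[0.05,0,-0.07,0,0],[0.05,0,-0.07,0,0],[0.05,0,-0.07,0,0]]]'
python3 -m handwheel '[[[0.05,0,0,0,0],[0.05,0,0,0,0],[0.05,0,0,0,0],[0.05,0,0,0,0]]]'
python3 -c "
from station import workorder
print(workorder.sign_off())"
```

```text
time_s: 36.67
tool_pos: [0.4735, -0.0669, 0.2317]
tcp_rot: [[0.993, 0.118, 0.0], [0.118, -0.993, -0.0], [0.0, 0.0, -1.0]]
contact_force: [0.3, 0.5, -0.5]
opening: 0.17
grasp_force: 80.4
time_s: 37.17
tool_pos: [0.4735, -0.0669, 0.2317]
tcp_rot: [[0.993, 0.118, -0.0], [0.118, -0.993, -0.0], [-0.0, 0.0, -1.0]]
contact_force: [-0.2, 0.6, -1.2]
opening: 0.169
grasp_force: 80.4
the job is handed in; nothing more can be done
None
```

The job is handed in at 37 s: the lid lies flat in the dish with its knob up, and the mirror is held by its handle over the open cup at lens height, facing about 45° down towards the camera (measured to about 1°); sign-off gave no verdict.

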